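# Index the sample carousel to the yellow-ringed hole

## Robot

A 6-joint arm with a two-finger parallel gripper is mounted at the origin on the work surface. World frame = base frame: x ahead of the robot, y to its left, z up, the work surface at z = 0. Lengths are in m, angles in rad, forces in N, time in s.
With the tool pointing down it reaches from about 0.35 to 0.975 m from the base axis. Payload 4.9 kg.
Tool frame: the origin (TCP) lies midway between the tips of the shut fingers; the grasp point (between the pads) lies 19 mm behind it; z points along the fingers, y is the direction in which the jaws open and shut (so a half turn about z gives the same grasp; the last joint's range is limited). The gripper opens to 85 mm and grips with 20 to 120 N. Pads are 22 mm wide; open, the fingers measure 114 mm over their backs; the gripper's body (76 mm by 85 mm) begins 54 mm behind the grasp point. The pads swing forward as they close: fully open they stand 13 mm farther back than shut.
Start: joints at [1.032, 0.053, 1.613, -0, 1.476, -0.119], TCP at [0.255, 0.571, 0.231] pointing down, gripper open.
Joint ranges: [-3.01, 3.01], [-1.01, 2.22], [0.06, 2.58], [-1.02, 4.17], [0.09, 2.62], [-3.14, 3.14]. Speed limits (rad/s): [2.57, 2.57, 3.14, 3.14, 3.14, 3.14].

## Interface

Orientations are given as a rotation vector (axis times angle).
In Python, from station import ctrl gives the robot as it stands.
- The arm moves only by the tool apply_moves, never from a script. Its argument "rows" is a list of rows, each a list of 6 numbers: the shift along the tool's x, y, z in cm, then the turn, a rotation vector about the tool's x, y, z in units of 5 degrees (1.0 is 5 degrees). In form: [[x, y, z, rx, ry, rz], ...]. A call has 1 to 20 rows; each row is the pose to reach, as a shift and turn from the pose measured when the call began, along the tool's axes at that moment; what a row does not reach only later rows make up. A row lasts 1/10 s, in which the tool goes at most 50 mm and 8.59 degrees, less where a joint would pass 70% of its speed; a pose out of reach is approached as far as the arm can. A call with a gripper value outside its range is refused whole. "grip" is the closure, from 0 (fully open) to 1 (shut), set as the call begins (left out, the last holds). The fingers move at their own pace and stop on an object; "squeeze" is the grip in N (left out, the last holds). Time passes only in rows, so rows that repeat a pose let the fingers close. It gives the time, the measured TCP pose, the force and the opening at its end, in the units of the state.
- ctrl.get_obs(): the state, without advancing time (a new reading comes with each control period).
- ctrl.get_image(name): name is "scene" or "top"; returns a dict with "color" (420x560x3 uint8, blue, green, red), "mtx" (3x3 intrinsics, pixels), "rvec" (rotation vector, rad) and "tvec" (3), from world to camera coordinates, as OpenCV has them. Camera axes: x right, y down, z forward; pixel columns grow to the right and rows downward; lengths in m; the calibration is good to about 2 mm. A picture is of the moment at which its call begins. There is no depth.
- ctrl.finish_job(): hands the job in, once; it reports no verdict.
The state is a dict: "t": time; "q": joint angles; "dq": joint speeds; "effort": joint torques, N m; "tool_pos": TCP position; "tool_rot": TCP orientation; "contact_force": force on the tool from outside, world axes, zero at the start; "wrist_torque": the same for the moment, N m; "opening": finger opening in m.
Only numpy, scipy, OpenCV 4.12 (cv2) and the standard library are available. Lean on these libraries where they do the work, as an engineer would, in place of code of your own. Each camera call takes 0.05 s, during which the arm holds its last target.

## Task

Bring the neighbouring vial under the carousel's reading head: with a fingertip, press the red indexing plunger in without forcing it, keep it pressed while you turn the sample table one hole over to the hole with the yellow ring, and let the plunger spring all the way out there so that the table is locked. Grasp and lift nothing, leave the pot on the table and the other things on the bench where they are, and finish with the arm clear of everything.

Things in the scene. Friction and masses are not known exactly. Their poses are not given: they have to be found in the camera images.
- plunger_top (a point): centre of the flat top of the red plunger button, 38 mm across, 10 mm thick, on a 9 mm neck; when out, its top is 74 mm above the bench, 24 mm above the index plate. It rides on the sample table 140 mm from the axis; its neck runs in the plate's curved slot. Pressed in at its middle and dragged along the slot by friction (plain top, not slippery), it turns the table
- yellow_ring: flat yellow ring, 42 mm outside, 25 mm inside, 2 mm thick, fixed on the upper face of the index plate around one hole next to the plunger's starting hole; its origin is on the hole's centre, at the plate's upper face (50 mm above the bench)
- blue_ring: same as the yellow ring but blue, around the hole next to the plunger's starting hole on the other side; the wrong one
- table_axis (a point): point on the upright axis of the sample table, at the height of the index plate's upper face, 50 mm above the bench. The index plate is fixed aluminium, 8 mm thick, an arc from 114 to 168 mm from the axis, with five 22 mm holes on the 140 mm circle, 0.45 rad apart, joined by a curved slot; the plunger starts in the middle hole
- carousel: the fixed carousel; origin on the table's axis at bench height, -x towards the middle hole. Base: grey disc 364 mm across. Sample table: white disc 212 mm across, its half opposite the plunger carrying five amber vials up to 78 mm above the bench. A reading head on a post stands at +x, 77 to 165 mm from the axis, up to 124 mm above the bench
- sample_table (a joint): angle of the sample table, rad, positive counter-clockwise seen from above, about 0 in the middle hole, 0.45 or -0.45 in the neighbouring holes; it turns stiffly (about 1 N at the plunger) and stays where it is left; stops at -1 and 1
- plunger (a joint): how far the plunger is pressed in, m: 0 out (its tapered pin fills the hole and locks the table, 1.5 mm of play), 0.012 fully in. Sprung: 3 N at first, 6 N fully in. The pin is free of the plate from 0.010. Let go over a hole it springs out, its taper drawing it in from up to about 4 mm off; let go between holes it stays in, under the plate
- sample_pot: loose sample pot, 44 mm across, 50 mm tall, white lid, standing on the hub in the middle of the sample table; origin at the centre of its underside
- wash_bottle: loose white wash bottle, 70 mm across, 200 mm tall, green cap and spout; origin at the centre of its underside
- jar_a: loose amber specimen jar, 60 mm across, 100 mm tall; origin at the centre of its underside
- jar_b: loose green specimen jar, 60 mm across, 100 mm tall; origin at the centre of its underside
- beaker: loose clear beaker, 72 mm across, 85 mm tall; origin at the centre of its underside
- meter: loose grey hand-held meter lying flat, 170 x 75 x 32 mm, long side along its x; origin at the centre of its underside
- marker: loose blue marker pen lying flat, 120 x 15 x 13 mm, long side along its x; origin at the centre of its underside
Things that resemble listed ones, but are neither listed nor needed, are in the scene too. Leave any blue or green look-alike of the sample_pot alone.

How it is judged:
On the way, in this order (a step that is already met when the one before it is completed fails the run):
1. the plunger is pressed in clear of the plate, still at its starting hole (value of joint plunger above 0.007 m and distance of plunger_top from where it was at the start of the episode below 0.025 m).
2. the plunger, still pressed in, has brought the table nearly to the yellow-ringed hole (value of joint plunger above 0.003 m and horizontal distance between plunger_top and yellow_ring below 0.012 m).
3. the plunger has sprung out in the yellow-ringed hole (value of joint plunger below 0.003 m and horizontal distance between plunger_top and yellow_ring below 0.005 m), for 0.2 s.
At the end, for the whole second after the job is handed in: The plunger is out (pressed in less than 3 mm) within 5 mm of the yellow ring's centre, the table is at rest, the pot still stands upright on it, and no loose thing is more than 20 mm from where it started (all of step 3 and velocity of joint sample_table between -0.05 and 0.05 rad/s and angle between sample_pot's own z axis and vertical below 0.1 rad and not (distance of sample_pot from where it was at the start of the episode above 0.02 m) and not (distance of wash_bottle from where it was at the start of the episode above 0.02 m) and not (distance of jar_a from where it was at the start of the episode above 0.02 m) and not (distance of jar_b from where it was at the start of the episode above 0.02 m) and not (distance of beaker from where it was at the start of the episode above 0.02 m) and not (distance of meter from where it was at the start of the episode above 0.02 m) and not (distance of marker from where it was at the start of the episode above 0.02 m)); the robot touches nothing.
It fails at once if a loose thing (pot, bottle, jar, beaker, meter or marker) is lifted, carried or pushed more than 20 mm (distance of any of sample_pot, wash_bottle, jar_a, jar_b, beaker, meter, marker from where it was at the start of the episode above 0.02 m).
It fails at once if the plunger is forced, with over 60 N on it (contact force between the fingers and plunger above 60 N).
It also fails if it takes over 38 s, if anything falls off the work surface, if the arm or the gripper's body presses on something with over 40 N, if the wrist force passes 120 N, or if a joint passes its speed limit or range.

## Working session

There is one attempt and no reset: what is moved stays moved. The work goes in short steps, Python scripts to look and compute and a tool call to move; the robot and the scene stay as the last step left them, time stands still between calls to the robot, and variables do not carry over. Pictures are saved under pics/ and viewed, and the job is handed in when it is done.

Besides the shell and the picture viewer there is one more tool, called after ">>>" as name(argument=value, ...) on one line, values as JSON. apply_moves: Moves the arm, as the interface text tells. Its arguments: {"type":"object","properties":{"rows":{"type":"array","items":{"type":"array","items":{"type":"number"}}},"grip":{"type":"number"},"squeeze":{"type":"number"}},"required":["rows"]}

```bash
ls; mkdir -p pics; python3 - <<'E'
from station import ctrl
import cv2,pickle
o=ctrl.get_obs();print(o)
for n in("scene","top"):
    d=ctrl.get_image(n);cv2.imwrite(f"pics/{n}0.png",d["color"]);pickle.dump(d,open(f"{n}0.pkl","wb"))
    print(n,d["mtx"],d["rvec"],d["tvec"])
E
```

```text
pics
{'t': 0.0, 'q': array([ 1.03197326e+00,  5.33145984e-02,  1.61427660e+00,  6.10501651e-06,
        1.47598801e+00, -1.19007628e-01]), 'dq': array([ 0.00052154, -0.00166817,  0.00114631,  0.00024265, -0.0002961 ,
        0.00223524]), 'effort': array([ 4.96641296e-04, -3.93698680e+01, -3.70167124e+01, -1.29690702e-04,
        7.26659011e-03,  3.04679055e-06]), 'tool_pos': array([0.25443125, 0.57019777, 0.2300996 ]), 'tool_rot': array([-6.54478248e-01, -3.07200038e+00,  2.94949729e-03]), 'contact_force': array([ 0.10005167,  0.09922228, -0.26801076]), 'wrist_torque': array([-0.00134604, -0.05462384, -0.02298036]), 'opening': 0.08531989462746113}
scene [[418.11106005   0.         276.08302766]
 [  0.         418.11106005 206.16306639]
 [  0.           0.           1.        ]] [ 1.07323849  2.38184901 -1.03036842] [ 0.32150284 -0.19410967  1.42506101]
top [[510.81158107   0.         284.81315532]
 [  0.         510.81158107 207.95942103]
 [  0.           0.           1.        ]] [ 2.18063155 -2.23577383  0.079761  ] [0.00291645 0.49784661 1.30419107]
```

View pics/scene0.png

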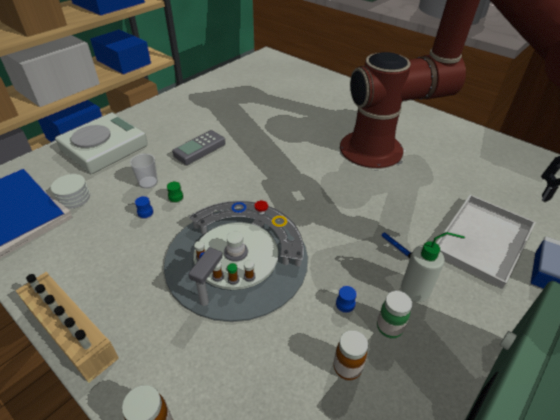

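View pics/top0.png

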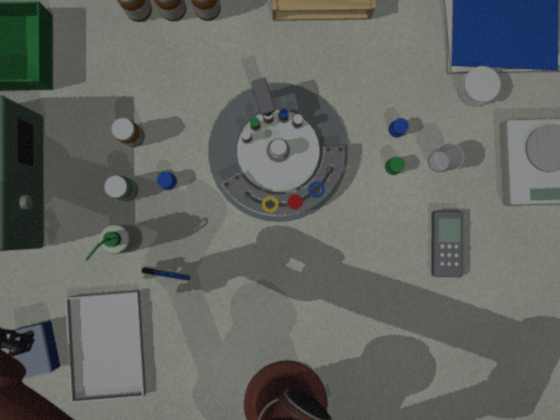

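The top view shows the red plunger at about (295,201), the yellow ring at (270,204), the blue ring at (317,189) and the pot at (279,150). I'll enlarge it to read these more exactly.

```bash
python3 - <<'E'
import cv2
a=cv2.imread("pics/top0.png")[80:225,200:355];cv2.imwrite("pics/c1.png",cv2.resize(a,None,fx=5,fy=4*1.0,interpolation=cv2.INTER_CUBIC))
a=cv2.imread("pics/scene0.png")[180:320,160:315];cv2.imwrite("pics/c2.png",cv2.resize(a,None,fx=5,fy=4,interpolation=cv2.INTER_CUBIC))
E
```

```text
(no output)
```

View pics/c1.png

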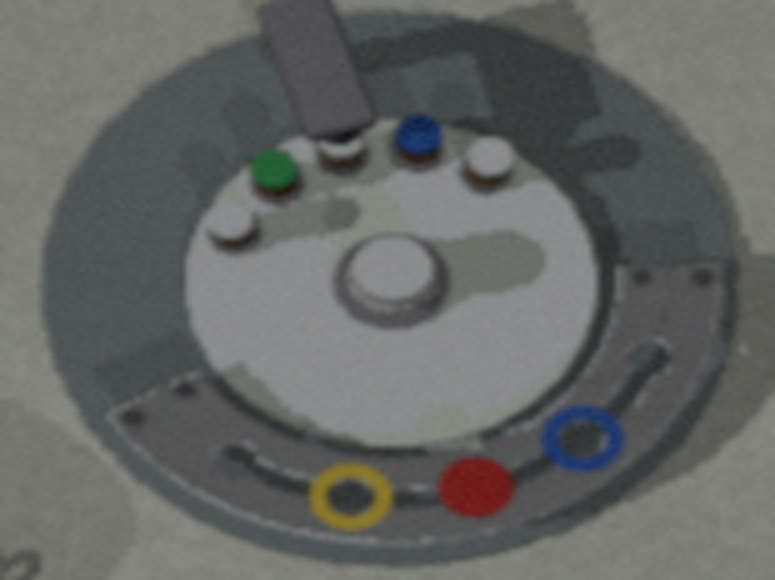

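View pics/c2.png

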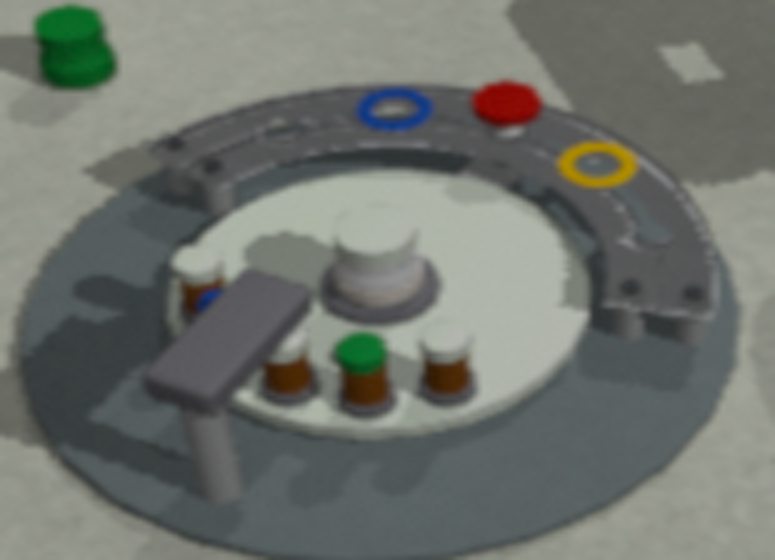

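The crops show one red button, with the yellow ring on the +y side and the blue ring on the -y side. Next I'll segment the three colours in both views and fit the carousel geometry.

```bash
cat > h.py <<'E'
import cv2,numpy as np,pickle
from scipy.optimize import least_squares
def ray(d,uv,z):
    R=cv2.Rodrigues(d["rvec"])[0];C=-R.T@d["tvec"].ravel()
    r=R.T@np.linalg.inv(d["mtx"])@np.array([*uv,1.]);s=(z-C[2])/r[2];return C+s*r
def blob(d,col,box):
    x0,y0,x1,y1=box;im=d["color"][y0:y1,x0:x1];h=cv2.cvtColor(im,cv2.COLOR_BGR2HSV).astype(int)
    H,S,V=h[...,0],h[...,1],h[...,2]
    m={'r':((H<8)|(H>172)),'y':(abs(H-25)<8),'b':(abs(H-113)<12)}[col]&(S>120)&(V>60)
    n,l,st,c=cv2.connectedComponentsWithStats(m.astype(np.uint8))
    k=1+np.argmax(st[1:,4]);ys,xs=np.nonzero(l==k)
    # centre via ellipse of convex hull
    hull=cv2.convexHull(np.c_[xs,ys].astype(np.int32));M=cv2.moments(hull)
    return np.array([x0+M['m10']/M['m00'],y0+M['m01']/M['m00']]),st[k,4]
E
python3 - <<'E'
from h import *
B={"top":(240,170,345,222),"scene":(220,190,300,240)}
P={}
for n in B:
    d=pickle.load(open(n+"0.pkl","rb"))
    for c,z in (('r',.074),('y',.051),('b',.051)):
        uv,a=blob(d,c,B[n]);p=ray(d,uv,z);P[n,c]=p;print(n,c,uv.round(1),a,p.round(4))
    C=-cv2.Rodrigues(d["rvec"])[0].T@d["tvec"].ravel();print(C)
    pass
def pred(v):
    a=np.array(v[:2]);f=lambda t:a+.14*np.array([np.cos(t),np.sin(t)])
    return {'r':f(v[2]),'y':f(v[2]-.45),'b':f(v[2]+.45)}
for sel in (["top"],["scene"],["top","scene"]):
  r=least_squares(lambda v:np.concatenate([P[n,c][:2]-pred(v)[c] for n in sel for c in 'ryb']),[.7,0,3.3])
  print(sel,r.x,{k:v.round(4) for k,v in pred(r.x).items()},(r.fun*1000).round(1))
E
```

```text
top r [294.8 201.3] 173 [ 0.5106 -0.0329  0.074 ]
top y [269.8 203.7] 129 [0.5076 0.0288 0.051 ]
top b [316.2 189.4] 122 [ 0.5406 -0.0884  0.051 ]
[0.43440717 0.02254004 1.32648275]
scene r [260.7 205.5] 124 [ 0.5117 -0.0325  0.074 ]
scene y [279.2 220.6] 109 [0.5043 0.0262 0.051 ]
scene b [238.4 207. ] 89 [ 0.5388 -0.0909  0.051 ]
[1.09557989 0.53122336 0.83026981]
['top'] [0.64542226 0.0044626  3.41507287] {'r': array([ 0.5106, -0.0333]), 'y': array([0.5076, 0.029 ]), 'b': array([ 0.5405, -0.0882])} [-0.   0.5 -0.  -0.3  0.1 -0.2]
['scene'] [0.64377984 0.00412789 3.42458453] {'r': array([ 0.5093, -0.035 ]), 'y': array([0.5057, 0.0274]), 'b': array([ 0.5397, -0.0895])} [ 2.3  2.5 -1.4 -1.2 -0.9 -1.3]
['top', 'scene'] [0.64460271 0.0042948  3.41982197] {'r': array([ 0.51  , -0.0342]), 'y': array([0.5067, 0.0282]), 'b': array([ 0.5401, -0.0889])} [ 0.6  1.3  0.9  0.6  0.4  0.5  1.7  1.7 -2.3 -2.  -1.3 -2. ]
```

```bash
cat >> h.py <<'E'
from scipy.spatial.transform import Rotation as Rn
def rel(o,p):
    R=Rn.from_rotvec(o["tool_rot"]);return (R.inv().apply(np.array(p)-o["tool_pos"])*100).round(2)
def vert(o): # turn to straight down, same yaw
    R=Rn.from_rotvec(o["tool_rot"]);z=R.apply([0,0,1]);c=np.cross(z,[0,0,-1]);return (R.inv().apply(c)*180/np.pi/5).round(3)
E
python3 - <<'E'
from h import *
from station import ctrl
o=ctrl.get_obs();print(Rn.from_rotvec(o["tool_rot"]).as_matrix().round(3),vert(o))
for p in ([.2544,.5702,.30],[.35,.35,.30],[.5106,-.0333,.20]):print(rel(o,p))
E
```

```text
[[-0.913  0.408 -0.001]
 [ 0.408  0.913 -0.002]
 [ 0.    -0.002 -1.   ]] [-0.021 -0.002 -0.   ]
[ 0.   -0.02 -6.98]
[-17.7  -16.23  -6.96]
[-47.99 -44.67   3.09]
```

>>> apply_moves(rows=[[0,0,-4,0,0,0],[-1,-1,-7,0,0,0],[-5,-5,-7,0,0,0],[-9,-9,-7,0,0,0],[-13,-12.5,-7,0,0,0],[-17,-16,-7,0,0,0],[-21,-20,-7,0,0,0],[-25,-23.5,-7,0,0,0],[-29,-27,-7,0,0,0],[-33,-31,-7,0,0,0],[-37,-34.5,-6,0,0,0],[-41,-38,-3,0,0,0],[-45,-42,0,0,0,0],[-48,-44.7,3,0,0,0],[-48,-44.7,3,0,0,0],[-48,-44.7,3,0,0,0],[-48,-44.7,3,0,0,0],[-48,-44.7,3,0,0,0],[-48,-44.7,3,0,0,0]], grip=1, squeeze=20)

```text
t: 2.0
tool_pos: [0.5109, -0.0324, 0.2023]
tool_rot: [0.652, 3.072, -0.002]
contact_force: [0.4, -0.7, 1.0]
opening: -0.0001
```

```bash
python3 - <<'E'
from h import *
from station import ctrl
o=ctrl.get_obs();print(o["t"],o["tool_pos"],o["contact_force"],o["opening"],vert(o));print(Rn.from_rotvec(o["tool_rot"]).as_matrix().round(3))
for z in (.12,.08,.076):print(rel(o,[.5106,-.0333,z]))
E
```

```text
2.0 [ 0.5109143  -0.03239956  0.20232979] [ 0.38443736 -0.6617692   1.02702675] -9.549102267019634e-05 [-0.012  0.02  -0.   ]
[[-0.914  0.406  0.001]
 [ 0.406  0.914 -0.002]
 [-0.002 -0.001 -1.   ]]
[ 0.01 -0.09  8.23]
[ 1.000e-02 -8.000e-02  1.223e+01]
[ 1.000e-02 -8.000e-02  1.263e+01]
```

>>> apply_moves(rows=[[0,-0.1,3,0,0,0],[0,-0.1,6,0,0,0],[0,-0.1,9,0,0,0],[0,-0.1,10.5,0,0,0],[0,-0.1,11.3,0,0,0],[0,-0.1,11.7,0,0,0],[0,-0.1,11.7,0,0,0],[0,-0.1,11.7,0,0,0]])

```text
t: 2.8
tool_pos: [0.5117, -0.0336, 0.0868]
tool_rot: [0.651, 3.069, -0.002]
contact_force: [-0.2, -0.0, -0.1]
opening: 0.0
```

```bash
python3 - <<'E'
from h import *
from station import ctrl
for i in range(4):
  o=ctrl.get_obs();print(o["t"],o["tool_pos"],o["contact_force"])
  if i<2:
    d=ctrl.get_image(["scene","top"][i]);pickle.dump(d,open(f"i{i}.pkl","wb"))
    im=d["color"];a=im[150:260,190:340] if i==0 else im[150:250,230:360]
    cv2.imwrite(f"pics/d{i}.png",cv2.resize(a,None,fx=5,fy=5,interpolation=cv2.INTER_CUBIC))
E
```

```text
2.8 [ 0.51172097 -0.033649    0.08683154] [-0.23177331 -0.01404969 -0.10840052]
2.85 [ 0.51166914 -0.03370898  0.08678842] [-0.29834768  0.01385896 -0.30307511]
2.9 [ 0.51158023 -0.03372378  0.08664545] [ 0.60973156 -0.55578423  0.68527223]
2.9 [ 0.51158023 -0.03372378  0.08664545] [ 0.60973156 -0.55578423  0.68527223]
```

View pics/d0.png

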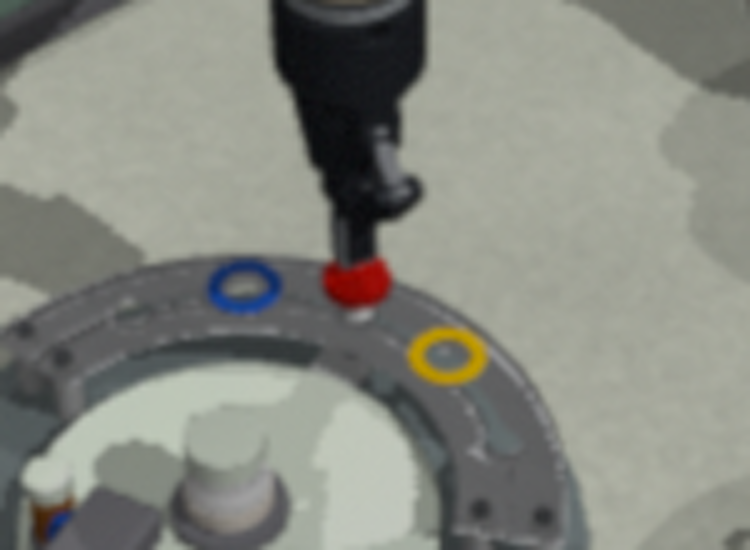

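View pics/d1.png

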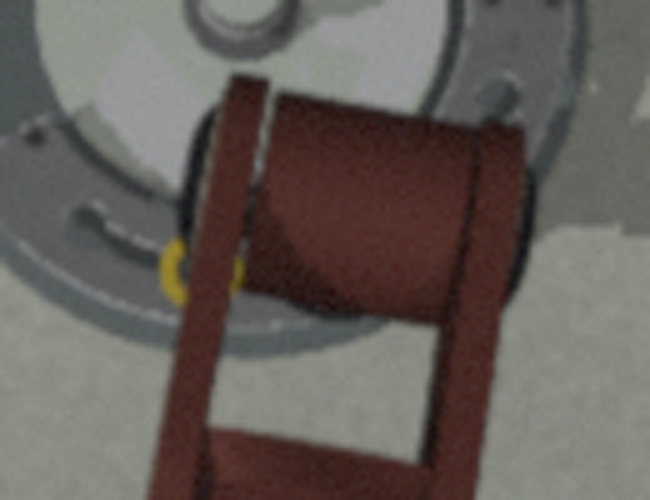

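The fingertip stands over the middle of the button (tip at about (261,203) in the scene view). Now I'll press gently.

>>> apply_moves(rows=[[0.1,0,0.5,0,0,0],[0.1,0,1.0,0,0,0],[0.1,0,1.2,0,0,0],[0.1,0,1.4,0,0,0],[0.1,0,1.6,0,0,0],[0.1,0,1.6,0,0,0]])

```text
t: 3.5
tool_pos: [0.5103, -0.0334, 0.0705]
tool_rot: [0.651, 3.071, -0.003]
contact_force: [-2.8, -0.5, 3.4]
opening: -0.0002
```

>>> apply_moves(rows=[[0,0,0.2,0,0,0],[0,0,0.4,0,0,0],[0,0,0.6,0,0,0],[0,0,0.75,0,0,0],[0,0,0.8,0,0,0],[0,0,0.8,0,0,0],[0,0,0.8,0,0,0]])

```text
t: 4.2
tool_pos: [0.5106, -0.0334, 0.0628]
tool_rot: [0.651, 3.07, -0.003]
contact_force: [-2.5, -0.8, 5.2]
opening: 0.0003
```

>>> apply_moves(rows=[[0,0,0.05,0,0,0],[0,0,0.1,0,0,0],[0,0,0.15,0,0,0],[0,0,0.15,0,0,0],[0,0,0.15,0,0,0]])

```text
t: 4.7
tool_pos: [0.5107, -0.0337, 0.0619]
tool_rot: [0.651, 3.071, -0.004]
contact_force: [-4.4, -0.1, 8.5]
opening: -0.0
```

```bash
python3 - <<'E'
from h import *
from station import ctrl
o=ctrl.get_obs();print(o["t"],o["tool_pos"],o["contact_force"])
a=np.array([.6454,.0045])
for k in range(1,11):
    t=3.415-.045*k;print(k,rel(o,[*(a+.14*np.array([np.cos(t),np.sin(t)])),o["tool_pos"][2]]))
E
```

```text
4.7 [ 0.5106529  -0.03369335  0.06187132] [-4.44694389 -0.07923736  8.50884129]
1 [ 0.41  0.53 -0.  ]
2 [ 0.78  1.04 -0.  ]
3 [ 1.12  1.57 -0.01]
4 [ 1.44  2.11 -0.01]
5 [ 1.74  2.67 -0.01]
6 [ 2.01  3.23 -0.01]
7 [ 2.25  3.81 -0.01]
8 [ 2.47  4.41 -0.02]
9 [ 2.66  5.01 -0.02]
10 [ 2.83  5.61 -0.02]
```

>>> apply_moves(rows=[[0,0,0.1,0,0,0],[0.2,0.26,0.1,0,0,0],[0.41,0.53,0.1,0,0,0],[0.6,0.78,0.1,0,0,0],[0.78,1.04,0.1,0,0,0],[0.95,1.3,0.1,0,0,0],[1.12,1.57,0.1,0,0,0],[1.28,1.84,0.1,0,0,0],[1.44,2.11,0.1,0,0,0],[1.44,2.11,0.1,0,0,0]])

```text
t: 5.7
tool_pos: [0.5077, -0.0085, 0.062]
tool_rot: [0.65, 3.067, -0.003]
contact_force: [-0.8, 0.8, 5.9]
opening: -0.0
```

```bash
python3 - <<'E'
from h import *
from station import ctrl
o=ctrl.get_obs();print(o["t"],o["tool_pos"],o["contact_force"])
d=ctrl.get_image("scene");im=d["color"];a=im[150:260,190:340]
uv,n=blob(d,'r',(220,190,310,240));p=ray(d,uv,.062);print(uv,n,p)
cv2.imwrite(f"pics/e0.png",cv2.resize(a,None,fx=5,fy=5,interpolation=cv2.INTER_CUBIC))
a=np.array([.6454,.0045])
for k in np.arange(4,10.6,.5):
    t=3.415-.045*k;print(k,rel(o,[*(a+.14*np.array([np.cos(t),np.sin(t)])),o["tool_pos"][2]]))
E
```

```text
5.7 [ 0.50765253 -0.0085402   0.06195203] [-0.75223757  0.75033036  5.92733011]
[268.81714286 212.73142857] 72 [ 0.50873025 -0.0063767   0.062     ]
4.0 [ 0.15 -0.07 -0.  ]
4.5 [ 0.3   0.21 -0.  ]
5.0 [ 0.45  0.49 -0.  ]
5.5 [ 0.58  0.77 -0.  ]
6.0 [ 0.72  1.06 -0.01]
6.5 [ 0.84  1.35 -0.01]
7.0 [ 0.96  1.64 -0.01]
7.5 [ 1.07  1.93 -0.01]
8.0 [ 1.18  2.23 -0.01]
8.5 [ 1.28  2.53 -0.01]
9.0 [ 1.37  2.83 -0.01]
9.5 [ 1.45  3.13 -0.01]
10.0 [ 1.53  3.44 -0.01]
10.5 [ 1.61  3.74 -0.01]
```

View pics/e0.png

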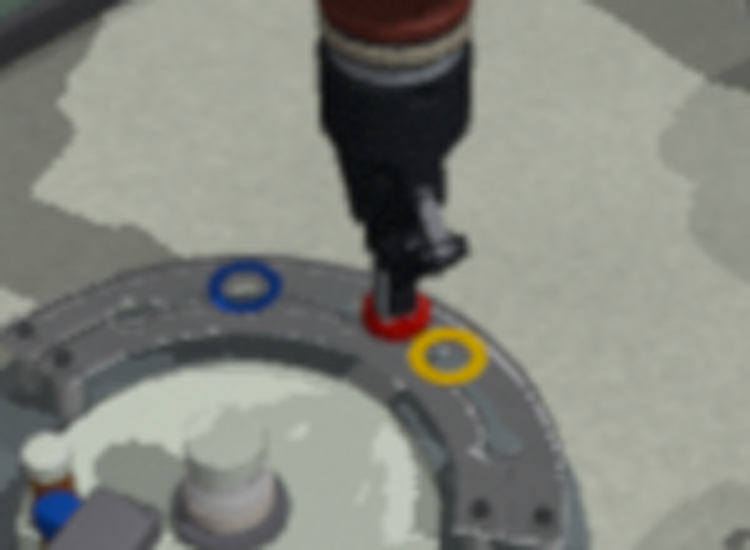

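The button is travelling with the fingertip, from (268,213) towards yellow. I'll continue along the arc.

>>> apply_moves(rows=[[0.15,-0.05,0.1,0,0,0],[0.3,0.21,0.12,0,0,0],[0.45,0.49,0.12,0,0,0],[0.58,0.77,0.12,0,0,0],[0.72,1.06,0.12,0,0,0],[0.84,1.35,0.12,0,0,0],[0.96,1.64,0.12,0,0,0],[1.07,1.93,0.12,0,0,0],[1.18,2.23,0.12,0,0,0],[1.28,2.53,0.12,0,0,0],[1.37,2.83,0.12,0,0,0],[1.42,3.0,0.12,0,0,0],[1.42,3.0,0.12,0,0,0]])

```text
t: 7.05
tool_pos: [0.5089, 0.0246, 0.062]
tool_rot: [0.649, 3.062, -0.001]
contact_force: [0.2, -0.4, 4.9]
opening: -0.0002
```

```bash
python3 - <<'E'
from h import *
from station import ctrl
o=ctrl.get_obs();print(o["t"],o["tool_pos"],o["contact_force"])
d=ctrl.get_image("scene");im=d["color"];a=im[170:260,220:340]
uv,n=blob(d,'r',(220,190,310,240));p=ray(d,uv,.062);print(uv,n,p)
cv2.imwrite(f"pics/f0.png",cv2.resize(a,None,fx=6,fy=6,interpolation=cv2.INTER_CUBIC))
a=np.array([.6454,.0045])
for k in np.arange(9,11.1,.25):
    t=3.415-.045*k;print(k,rel(o,[*(a+.14*np.array([np.cos(t),np.sin(t)])),o["tool_pos"][2]]))
E
```

```text
7.05 [0.50889262 0.02464109 0.06200373] [ 0.21308173 -0.4201802   4.88249134]
[277.50411523 218.26954733] 62 [0.50910348 0.02450126 0.062     ]
9.0 [ 0.14 -0.25 -0.  ]
9.25 [ 0.18 -0.1  -0.  ]
9.5 [ 0.22  0.05 -0.  ]
9.75 [ 0.26  0.2  -0.  ]
10.0 [ 0.3   0.35 -0.  ]
10.25 [ 0.34  0.51 -0.  ]
10.5 [ 0.37  0.66 -0.  ]
10.75 [ 0.41  0.81 -0.  ]
11.0 [ 0.44  0.97 -0.  ]
```

View pics/f0.png

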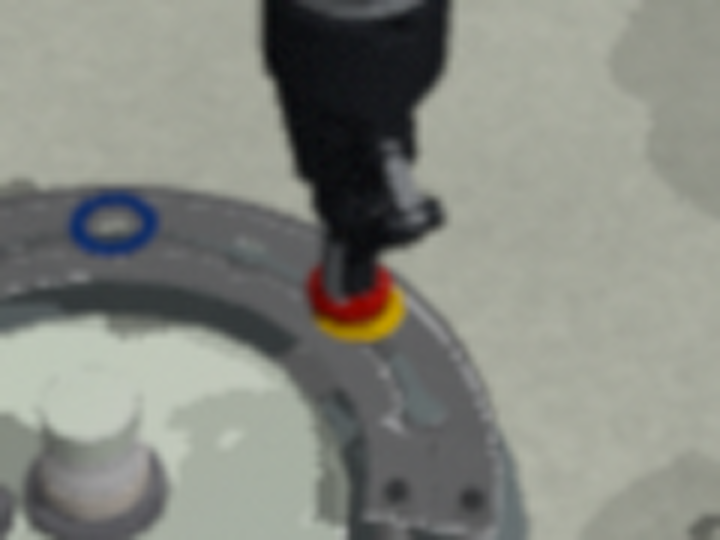

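>>> apply_moves(rows=[[0.22,0.05,0.1,0,0,0],[0.26,0.2,0.1,0,0,0],[0.3,0.35,0.1,0,0,0],[0.3,0.37,0.1,0,0,0],[0.3,0.37,0.1,0,0,0]])

```text
t: 7.6
tool_pos: [0.5096, 0.029, 0.0623]
tool_rot: [0.648, 3.057, -0.0]
contact_force: [1.0, -1.3, 6.3]
opening: 0.0002
```

```bash
python3 - <<'E'
from h import *
from station import ctrl
o=ctrl.get_obs();print(o["t"],o["tool_pos"],o["contact_force"])
d=ctrl.get_image("scene");im=d["color"];a=im[190:240,250:320]
uv,n=blob(d,'r',(220,190,310,240));p=ray(d,uv,.062);print(uv,n,p)
# expected outline of button if centred at yellow (scene-consistent ring centre 0.5043,0.0262)
big=cv2.resize(a,None,fx=10,fy=10,interpolation=cv2.INTER_CUBIC)
t=np.linspace(0,2*np.pi,60)
for r,z,c in((.019,.062,(255,0,255)),(.021,.052,(0,255,0))):
    P=np.c_[.5043+r*np.cos(t),.0262+r*np.sin(t),0*t+z]
    q=cv2.projectPoints(P,d["rvec"],d["tvec"],d["mtx"],None)[0][:,0]
    cv2.polylines(big,[(((q-[250,190])+.5)*10).astype(np.int32)],True,c,1)
cv2.imwrite("pics/g0.png",big)
E
```

```text
7.6 [0.50962104 0.02898153 0.06229432] [ 1.02142835 -1.27602365  6.27803348]
[278.56041667 219.23125   ] 63 [0.50994942 0.02889828 0.062     ]
```

View pics/g0.png

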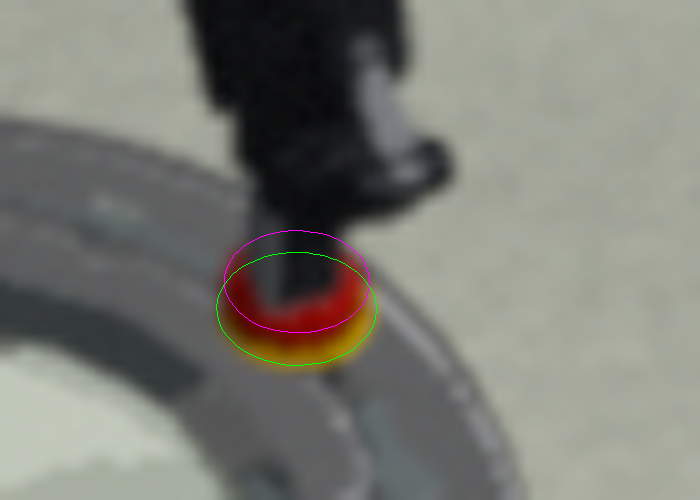

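The button's outline covers the expected position over the yellow ring to within about 1 mm. I'll lift straight up slowly, so the spring follows.

>>> apply_moves(rows=[[0,0,-0.2,0,0,0],[0,0,-0.4,0,0,0],[0,0,-0.6,0,0,0],[0,0,-0.6,0,0,0]])

```text
t: 8.05
tool_pos: [0.51, 0.029, 0.0687]
tool_rot: [0.648, 3.056, -0.0]
contact_force: [-1.2, 0.6, 4.4]
opening: -0.0001
```

The contact force is still 4.4 N at 6 mm up, so the plunger is following the finger out into the hole. I'll carry on.

>>> apply_moves(rows=[[0,0,-0.2,0,0,0],[0,0,-0.4,0,0,0],[0,0,-0.7,0,0,0],[0,0,-1.2,0,0,0],[0,0,-3,0,0,0],[0,0,-6,0,0,0],[0,0,-10,0,0,0],[0,0,-14,0,0,0],[0,0,-18,0,0,0],[0,0,-20,0,0,0],[0,0,-20,0,0,0],[0,0,-20,0,0,0]])

```text
t: 9.25
tool_pos: [0.5064, 0.0298, 0.2682]
tool_rot: [0.648, 3.056, -0.0]
contact_force: [0.3, 0.2, 0.4]
opening: 0.0
```

```bash
python3 - <<'E'
from h import *
from station import ctrl
o=ctrl.get_obs();print(o["t"],o["tool_pos"],o["contact_force"])
d=ctrl.get_image("scene");im=d["color"]
uv,n=blob(d,'r',(220,190,310,240))
for z in(.074,.062):print(uv,n,ray(d,uv,z))
a=im[180:250,230:330];cv2.imwrite("pics/h0.png",cv2.resize(a,None,fx=7,fy=7,interpolation=cv2.INTER_CUBIC));cv2.imwrite("pics/h1.png",im)
for p in ([.45,.20,.28],[.30,.33,.28]):print(rel(o,p))
E
```

```text
9.25 [0.50640434 0.02975074 0.26816614] [0.28214227 0.18584608 0.41272383]
[278.59259259 215.33048433] 130 [0.50827288 0.02740514 0.074     ]
[278.59259259 215.33048433] 130 [0.49895387 0.01941088 0.062     ]
[12.04 13.28 -1.34]
[31.03 19.07 -1.64]
```

View pics/h0.png

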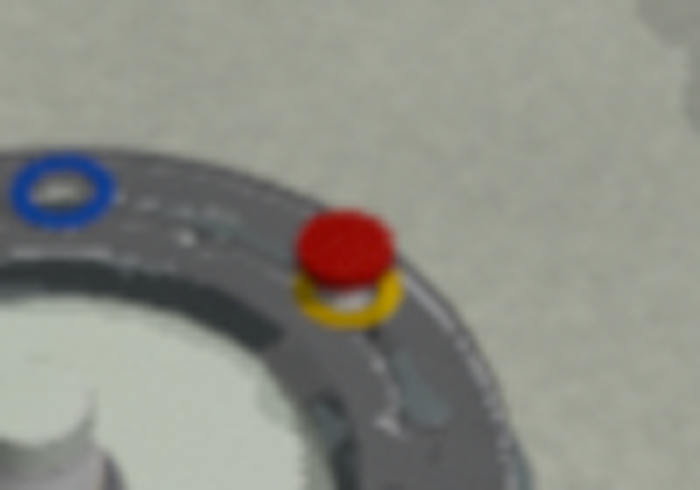

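View pics/h1.png

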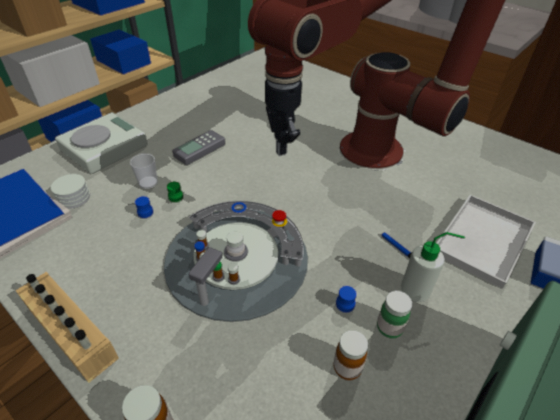

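The plunger has sprung up: the red top at (279,215) stands above the yellow ring with its neck showing. I'll move the arm aside to confirm from above.

>>> apply_moves(rows=[[3,3.3,-1.3,0,0,0],[6,6.6,-1.3,0,0,0],[9,10,-1.3,0,0,0],[12,13.3,-1.3,0,0,0],[12,13.3,-1.3,0,0,0],[12,13.3,-1.3,0,0,0]])

```text
t: 9.9
tool_pos: [0.4489, 0.2004, 0.2763]
tool_rot: [0.646, 3.062, -0.004]
contact_force: [0.4, -0.6, 0.2]
opening: 0.0001
```

```bash
python3 - <<'E'
from h import *
from station import ctrl
o=ctrl.get_obs();print(o["t"],o["tool_pos"],o["contact_force"])
d=ctrl.get_image("top");im=d["color"]
uv,n=blob(d,'r',(250,185,300,222));print(uv,n,ray(d,uv,.074))
cv2.imwrite("pics/k1.png",im)
E
```

```text
9.9 [0.44891254 0.20042118 0.27625207] [ 0.37230344 -0.55099807  0.19004994]
[270.56849315 203.10159817] 160 [0.50757091 0.02666078 0.074     ]
```

View pics/k1.png

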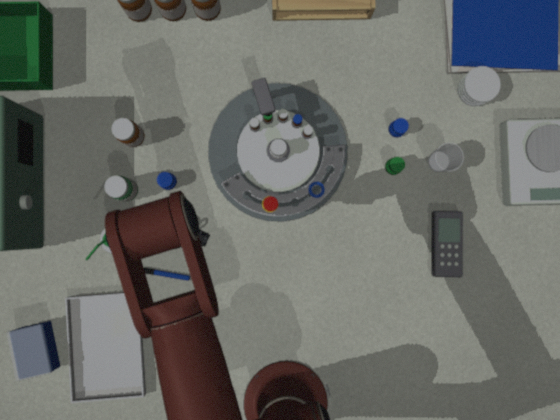

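```bash
python3 - <<'E'
from station import ctrl
print(ctrl.finish_job())
E
```

```text
the job is handed in; nothing more can be done
None
```

I pressed the red plunger in with the shut fingertips, dragged it along the slot to the yellow-ringed hole and let it spring out there. The job was handed in at about 10 s of the 38 s allowed, and no verdict was reported. The wrist reading at the end of each move showed about 8.5 N of press at most, against the 60 N limit.

**Plunger position:** the last top view puts the plunger top at (0.5076, 0.0267). That is about 2 mm from the yellow ring's fitted centre at (0.5076, 0.0289), slightly more than the stated 1.5 mm of play but inside the 5 mm limit.

**Plunger out:** the scene view, after correcting its small starting offset, agrees with the top view to within 1 mm when the top is taken as fully out at 74 mm. The neck is also visible above the ring.

**Surroundings:** by eye, the pot still stands on the hub and the loose things look where they were. In the last top view the arm hid part of the bottle area. The arm ended clear at about 0.28 m height with near-zero contact force.

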